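# Scrap the broken wiper gear and seat the sound one on its splined shaft

## Robot

A 7-joint arm with a two-finger parallel gripper is mounted at the origin on a cart in front of the work surface, level with it; the furniture and walls round the work are solid. World frame = base frame: x ahead of the robot, y to its left, z up, the work surface at z = 0. Lengths are in m, angles in rad, forces in N, time in s.
With the tool pointing down it reaches from about 0.4 to 0.875 m from the base axis. Payload 19.3 kg.
Tool frame: the origin (TCP) lies midway between the tips of the shut fingers; the grasp point (between the pads) lies 19 mm behind it (bot.pinch_z is the distance from the TCP to the grasp point, in m); z points along the fingers, y is the direction in which the jaws open and shut (so a half turn about z gives the same grasp; the last joint's range is limited). The gripper opens to 85 mm and grips with 20 to 120 N. Pads are 22 mm wide; open, the fingers measure 114 mm over their backs; the gripper's body (76 mm by 85 mm) begins 54 mm behind the grasp point. The pads swing forward as they close: fully open they stand 13 mm farther back than shut.
Start: joints at [1.055, 0.521, -0.036, 1.599, 0.021, 1.021, -0.113], TCP at [0.269, -0.564, 0.231] pointing down, gripper open.
Joint ranges: [-2.91, 2.91], [-0.3, 2.13], [-1.5, 1.42], [0.17, 2.43], [-1.26, 4.41], [0.16, 1.93], [-2.52, 2.52]. Speed limits (rad/s): [1.89, 1.89, 2.39, 2.39, 3.01, 3.01, 3.01].

## Interface

Orientations are given as [roll, pitch, yaw] about the fixed x, y, z axes, in that order (R = Rz(yaw) Ry(pitch) Rx(roll)).
In Python, from workcell import bot gives the robot as it stands. The module is installed in compiled form; this text tells all that it offers.
- The arm moves only by the tool move_arm, never from a script. Its argument "moves" is text: rows parted by semicolons, each of 4 numbers parted by spaces: the shift along the tool's x, y, z in mm, then the turn about the tool's z in rad. In form: dx dy dz yaw; .... A call has exactly 10 rows; each row is the pose to reach, as a shift and turn from the pose commanded when the call began, along the tool's axes at that moment; what a row does not reach only later rows make up. A row lasts 1/12 s, in which the tool goes at most 41.7 mm and 7.16 degrees, less where a joint would pass 70% of its speed; a pose out of reach is approached as far as the arm can. A call with a gripper value outside its range is refused whole. "grip" is the opening, from 0 (shut) to 1 (fully open), set as the call begins (left out, the last holds). The fingers move at their own pace and stop on an object; "grip_force" is the grip in N (left out, the last holds). Time passes only in rows, so rows that repeat a pose let the fingers close, or fill a call up. It gives the time, the measured TCP pose, the force and the opening at its end, in the units of the state.
- bot.observe(): the state, without advancing time (a new reading comes with each control period).
- bot.grab_frame(name): name is "scene" or "top" or "wrist"; returns a dict with "frame" (480x640x3 uint8, red, green, blue), "z_map" (480x640 float32, m along the optical axis (not along the pixel's ray), 0 where there is no reading), "K" (3x3 intrinsics, pixels), "eye" and "attitude" of the camera in the world. Camera axes: x right, y up, looking along -z (the intrinsics and any distortion apply to the point x, -y, -z); pixel columns grow to the right and rows downward; lengths in m; the calibration is good to about 2 mm. A picture is of the moment at which its call begins.
- bot.job_done(): hands the job in, once; it reports no verdict.
Trained networks look in a picture, given as the dict that the camera call returned (one of the last four; its "shot" number tells which), for a name from the list of things; names that differ only in an ending like _2 or _b are one class to them, and where a whole thing is asked for, a point or a joint stands for the part that bears it (a point fixed in the world has none). Each returns a list of dicts, best first, with "conf" (0 to 1); they miss things now and then, are a little off and sometimes report something else, mostly with a low value. They report only what shows in the picture. A call takes as long as a camera call. They do not tell look-alikes from the thing itself.
- bot.search_frame(picture, label): "at" ([column, row] in pixels, amid what is visible of it).
- bot.pinpoint(picture, label): "at" ([column, row] in pixels: a listed point, or the origin of a listed thing).
The state is a dict: "clock": time; "qpos": joint angles; "qd": joint speeds; "joint_efforts": joint torques, N m; "position": TCP position; "tool_rot": TCP orientation; "force": force on the tool from outside, world axes, zero at the start; "moment": the same for the moment, N m; "grip_width": finger opening in m.
Only numpy, scipy, OpenCV 4.12 (cv2) and the standard library are available. Lean on these libraries where they do the work, as an engineer would, in place of code of your own. Each camera call takes 0.05 s, during which the arm holds its last target. There are 200 camera calls.

## Task

Put the gear with the piece broken out of its toothed rim into the open grey tray, lying flat on its underside, and let go of it. Then take the sound gear, turn it so that its cross-shaped bore meshes with the splined shaft of the wiper gearbox, slide it all the way down and press the sprung collar under it down to its stop; the program finishes while still holding the gear there with the collar pressed down, so do not let go. Leave the other things on the bench where they are.

Things in the scene. Friction and masses are not known exactly. Their poses are not given: they have to be found in the camera images.
- good_gear_hub (a point): Sound gear (complete toothed rim): point on its axis 30 mm above its underside, in its square hub. Hub: solid, 32 mm across the flats, up to 46 mm above the underside; grip it across two opposite flats. Rim: 64 mm over the teeth, 0 to 12 mm above the underside. z is the axis (up), x and y are square to the hub's flats. The gear fits the same at every quarter turn.
- good_gear: The sound gear, white plastic, about 120 g, at the start flat on the table; origin at the centre of its underside, axes as its hub point. A cross-shaped bore goes right through it: two slots 9.5 mm wide and 25 mm long, along x and y.
- broken_gear_hub (a point): Broken gear: the same point and axes as on the sound gear, 30 mm above its underside. Same size, weight, hub and bore, but a sixth (60 degrees, centred on its +x side) of its toothed rim is missing down to the hub. At the start it lies flat on the table; the two gears may have changed places.
- broken_gear: The broken gear; origin at the centre of its underside, axes as its hub point.
- tray_in (a point): Centre of the inner floor of the open grey tray, fixed to the table: 148 x 148 mm inside along x and y, floor 4 mm above the table, walls 4 mm thick, their rim 22 mm above the table. A tall yellow carton (over 250 mm) stands behind the tray and the gearbox, from about 0.63 m ahead of the robot: keep the hand and wrist in front of it, also on the way across.
- shaft_tip (a point): Tip of the upright splined shaft, 94 mm above the table, level with the hub's top when the gear is home (underside 48 mm above the table). Four fins form a cross: blades 6 mm thick, 21 mm edge to edge, along x and y, up to 80 mm above the table, their ridged tops to 83 mm. Above them a round pilot, 10 mm in diameter, its last 5 mm tapering to 5 mm.
- gearbox: Wiper gearbox, fixed to the table: aluminium drum, 112 mm diameter, 40 mm high, origin under the shaft, dark motor 42 mm thick sticking out to 110 mm along +x. The gear centres on the shaft's pilot, rests on the fins' ridges while turned wrong, and slides down once its slots are parallel to the fins (1.7 mm play each side).
- collar_top (a point): Centre of the top face of the sprung dark steel collar round the shaft (48 mm outside, 26 mm inside diameter), on which the gear's underside comes to rest: 58 mm above the table when up, 48 mm when fully down.
- seat_collar (a joint): Travel of the sprung collar in m: 0 up, 0.010 fully down at its stop. Its spring needs about 4 N to start, 9 N at the stop, and lifts the gear again when the push is released.
- bulb_amber: Bystander: small amber bulb, 52 mm, lying on the table.
- bulb_clear: Bystander: small clear bulb, 50 mm, lying on the table.
- bulb_red: Bystander: small red bulb, 56 mm, lying on the table.
- wood_block: Bystander: wooden block 55 x 110 x 32 mm at the front edge.
- tape_black: Bystander: roll of black tape, 57 mm, 19 mm high, at the front edge.
- grease_tin: Bystander: round tin, 69 mm, 54 mm high, behind the gearbox.
Things that resemble listed ones, but are neither listed nor needed, are in the scene too. What is shaped like the broken_gear but purple is not meant.

How it is judged:
By the outcome, as a careful person would: the job done as asked, in the order asked, and still so for the second after the job is handed in, while the arm keeps its last pose, push and grip.
It also fails if it takes over 53 s, if anything falls off the work surface, if the arm or the gripper's body presses on something with over 40 N, if the wrist force passes 120 N, or if a joint passes its speed limit or range.

## Working session

There is one attempt and no reset: what is moved stays moved. The work goes in short steps, Python scripts to look and compute and a tool call to move; the robot and the scene stay as the last step left them, time stands still between calls to the robot, and variables do not carry over. Pictures are saved under pics/ and viewed, about 8 in all and at most 12, crops included, and the job is handed in when it is done.

Besides the shell and the picture viewer there is one more tool, called in YAML: its name, and indented under it one key for each argument. move_arm: Moves the arm, as the interface text tells. Its arguments: {"type":"object","properties":{"moves":{"type":"string"},"grip":{"type":"number"},"grip_force":{"type":"number"}},"required":["moves"]}

```bash
mkdir -p pics && cat > h.py <<'E'
import numpy as np, cv2
from workcell import bot
from scipy.spatial.transform import Rotation as R
def pts(p):
    z=p['z_map'];K=np.array(p['K']);v,u=np.mgrid[:z.shape[0],:z.shape[1]]
    c=np.stack([(u-K[0,2])/K[0,0]*z,-(v-K[1,2])/K[1,1]*z,-z],-1)
    A=np.array(p['attitude'],float)
    M=A if A.shape==(3,3) else R.from_euler('xyz',A).as_matrix()
    return c@M.T+np.array(p['eye'])
def save(p,n): cv2.imwrite('pics/'+n+'.png',p['frame'][:,:,::-1])
def onplane(p,uv,h):
    K=np.array(p['K']);A=np.array(p['attitude'],float);M=A if A.shape==(3,3) else R.from_euler('xyz',A).as_matrix()
    d=M@np.array([(uv[0]-K[0,2])/K[0,0],-(uv[1]-K[1,2])/K[1,1],-1]);e=np.array(p['eye']);return e+d*(h-e[2])/d[2]
E
python3 - <<'E'
from h import *
np.set_printoptions(precision=4,suppress=True)
print(bot.observe(),bot.pinch_z)
ims=[]
for n in ['top','scene']:
    p=bot.grab_frame(n);save(p,n+'0');print(n,p['K'],p['eye'],p['attitude'],(p['z_map']>0).mean())
    P=pts(p);np.save(n+'.npy',P)
    for l,h in [('good_gear_hub',.03),('broken_gear_hub',.03),('tray_in',.004),('shaft_tip',.094),('gearbox',0),('collar_top',.058)]:
        print(l,[(np.round(d['at'],1),round(d['conf'],2),onplane(p,d['at'],h)) for d in bot.pinpoint(p,l)[:4]])
E
```

```text
{'clock': 0.0, 'qpos': array([ 1.0548,  0.522 , -0.0363,  1.6   ,  0.0212,  1.021 , -0.1128]), 'qd': array([ 0.0006,  0.0011, -0.0007,  0.0022, -0.    ,  0.0018,  0.0007]), 'joint_efforts': array([ -0.0032, -92.7116,   1.9784, -36.9938,   0.0178,   0.0082,
         0.    ]), 'position': array([ 0.2693, -0.5637,  0.2308]), 'tool_rot': array([-3.1406,  0.0001,  0.4458]), 'force': array([-0.4566, -0.3964, -0.1754]), 'moment': array([-0.0268,  0.0214,  0.0077]), 'grip_width': 0.08523962244362437} 0.0187
top [[563.4195   0.     322.7063]
 [  0.     563.4195 241.6882]
 [  0.       0.       1.    ]] [0.3781 0.077  1.2814] [ 0.1048 -0.0164 -1.561 ] 0.9961197916666666
good_gear_hub [(array([234.5, 213.5]), 0.92, array([0.5712, 0.256 , 0.03  ]))]
broken_gear_hub [(array([263.1, 250.1]), 0.83, array([0.4896, 0.1904, 0.03  ])), (array([225.1, 278.4]), 0.66, array([0.4258, 0.273 , 0.03  ])), (array([201.6, 245.4]), 0.64, array([0.4986, 0.3271, 0.03  ]))]
tray_in [(array([461.6, 257. ]), 0.73, array([ 0.4812, -0.26  ,  0.004 ])), (array([226.9, 278.7]), 0.54, array([0.4262, 0.273 , 0.004 ]))]
shaf
[... 591 characters left out ...]
4, 0.03  ])), (array([295.4, 341.6]), 0.95, array([0.4231, 0.2645, 0.03  ])), (array([294.1, 289.9]), 0.79, array([0.5017, 0.186 , 0.03  ]))]
tray_in [(array([339.4, 232.4]), 0.58, array([ 0.5487, -0.0033,  0.004 ])), (array([429.1, 184.4]), 0.56, array([ 0.489 , -0.2652,  0.004 ]))]
shaft_tip [(array([340., 224.]), 0.9, array([0.5097, 0.044 , 0.094 ]))]
gearbox [(array([338.1, 221.1]), 0.63, array([ 0.5755, -0.0306,  0.    ])), (array([341. , 253.4]), 0.59, array([0.5095, 0.0376, 0.    ])), (array([258.1, 232.7]), 0.58, array([0.6838, 0.1121, 0.    ])), (array([408.3, 281.1]), 0.17, array([0.3614, 0.0042, 0.    ]))]
collar_top [(array([340.7, 235.9]), 0.67, array([0.509 , 0.0414, 0.058 ]))]
```

View pics/top0.png

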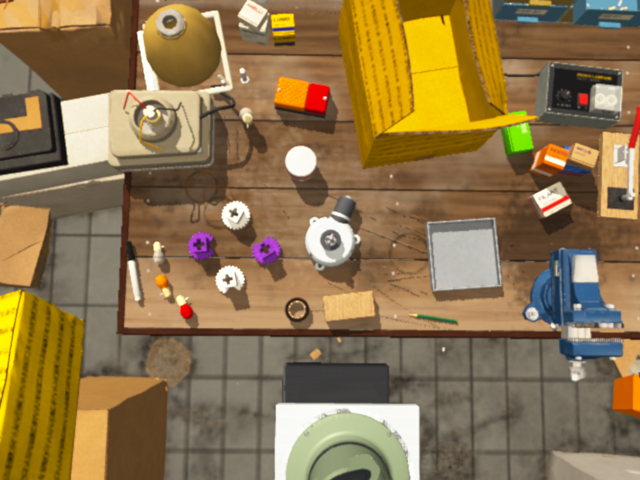

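View pics/scene0.png

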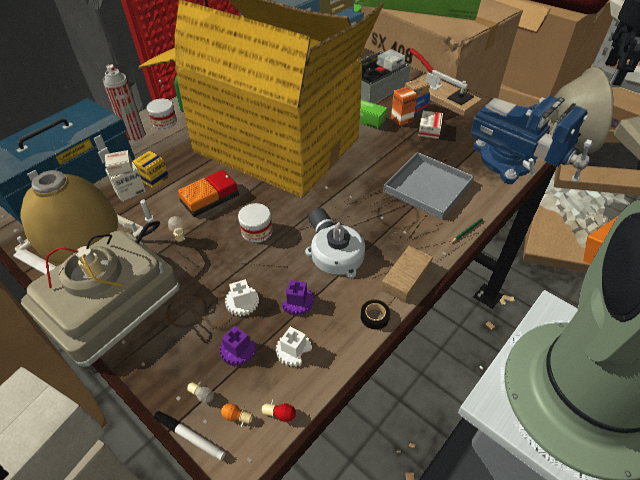

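The two pictures show white gears near top pixels (236,215) and (230,279), purple look-alikes, the gearbox at (330,240), and the tray at (463,255). Next I'll zoom in to tell the gears apart and measure their poses.

```bash
python3 - <<'E'
from h import *
np.set_printoptions(precision=4,suppress=True)
t=cv2.imread('pics/top0.png');s=cv2.imread('pics/scene0.png')
f=lambda im,u,v,w:cv2.resize(im[v-w:v+w,u-w:u+w],(300,300),interpolation=cv2.INTER_CUBIC)
cv2.imwrite('pics/c1.png',np.vstack([np.hstack([f(t,236,215,25),f(s,241,296,28)]),np.hstack([f(t,230,279,25),f(s,294,346,28)])]))
P=np.load('top.npy');S=np.load('scene.npy')
for n,Q,im in(('top',P,t),('scene',S,s)):
  white=(im.min(2)>110)
  for c in((.571,.257),(.425,.268)):
    near=np.hypot(Q[...,0]-c[0],Q[...,1]-c[1])<.045
    hub=near&(Q[...,2]>.038)&(Q[...,2]<.055)
    q=Q[hub];m=cv2.minAreaRect((q[:,:2]*1000).astype(np.float32))
    rim=near&(Q[...,2]>.006)&(Q[...,2]<.018);r=Q[rim]
    o=np.array(m[0])/1000
    a=np.degrees(np.arctan2(r[:,1]-o[1],r[:,0]-o[0]));rr=np.hypot(r[:,0]-o[0],r[:,1]-o[1])
    print(n,c,len(q),m,q[:,2].mean(),'rim hist',np.histogram(a[rr>.022],18,(-180,180))[0])
  g=(np.hypot(Q[...,0]-.509,Q[...,1]-.044)<.03)&(Q[...,2]>.065)
  q=Q[g];print('shaft',len(q),q.mean(0),q.max(0))
  T=(abs(Q[...,0]-.48)<.11)&(abs(Q[...,1]+.26)<.11)&(Q[...,2]>.015)&(Q[...,2]<.03)
  print('tray',cv2.minAreaRect((Q[T][:,:2]*1000).astype(np.float32)))
  mo=(np.hypot(Q[...,0]-.509,Q[...,1]-.044)<.14)&(np.hypot(Q[...,0]-.509,Q[...,1]-.044)>.065)&(Q[...,2]>.025)&(Q[...,2]<.06)&(im.max(2)<110)
  q=Q[mo];print('motor',len(q),q.mean(0))
E
```

```text
top (0.571, 0.257) 149 ((571.8579711914062, 257.4712829589844), (33.84293746948242, 31.964256286621094), 61.55472946166992) 0.04408661937710489 rim hist [14 17 15 17 16 14 14 15 12 10  4 11 11  8 15 13 15 17]
top (0.425, 0.268) 151 ((424.3946533203125, 266.5550537109375), (31.901851654052734, 32.67801284790039), 12.84177303314209) 0.04453385347106233 rim hist [ 0  1 15 17 12 15 17 16 14 15 15 11 12 15 15 12 14  3]
shaft 54 [0.512  0.0426 0.0816] [0.5217 0.0516 0.0954]
tray ((488.07110595703125, -260.5406494140625), (156.32896423339844, 157.56594848632812), 4.537945747375488)
motor 197 [0.5883 0.0059 0.0372]
scene (0.571, 0.257) 240 ((573.098876953125, 258.1111755371094), (32.1607780456543, 35.497074127197266), 61.83258819580078) 0.044488177038564114 rim hist [25 27 18 19 20  5  0  0  0 12 14 23 25 21 32 26 29 27]
scene (0.425, 0.268) 295 ((426.1551818847656, 267.4462585449219), (33.15750503540039, 33.361202239990234), 11.510626792907715) 0.0447688432532458 rim hist [ 0  5 28 20  1  0  0  0  0  5 18 24 26 34 29 35 33  4]
shaft 115 [0.512  0.0462 0.0787] [0.5249 0.0541 0.0953]
tray ((488.9658508300781, -259.8646240234375), (157.54263305664062, 162.20333862304688), 4.534132957458496)
motor 312 [0.5725 0.05   0.0387]
```

View pics/c1.png

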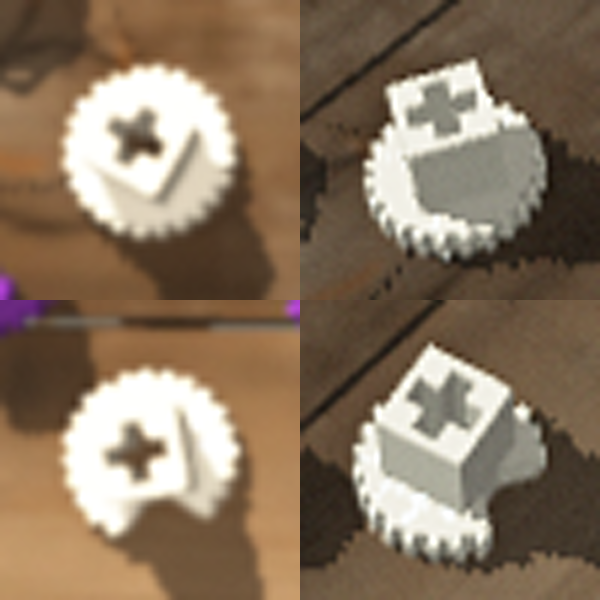

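The crop shows the complete rim on the far gear, top pixel (236,215). The gap is in the near gear, top pixel (230,279), facing the robot at a yaw of about 12° mod 90.

```bash
cat >> h.py <<'E'
def plan(x,y,z,yawdeg,base=None):
    # tool-axis shift (mm) and turn (rad) to TCP target
    o=bot.observe();p=o['position'];M=R.from_euler('xyz',o['tool_rot']).as_matrix()
    d=M.T@(np.array([x,y,z])-p)*1000;t=-(np.radians(yawdeg)-o['tool_rot'][2]);t=(t+np.pi)%(2*np.pi)-np.pi
    return np.round(d,1),round(t,3)
E
python3 - <<'E'
from h import *
P=np.load('top.npy')
for a,b in(((.27,-.564),(.45,-.2)),((.45,-.2),(.425,.267))):
    a,b=np.array(a),np.array(b)
    for s in np.linspace(0,1,5):
        c=a+s*(b-a);m=np.hypot(P[...,0]-c[0],P[...,1]-c[1])<.09
        print(c,P[m][:,2].max() if m.any() else None)
print(plan(.45,-.2,.25,12))
E
```

```text
[ 0.27  -0.564] 0.2555989930745308
[ 0.315 -0.473] 0.2555989930745308
[ 0.36  -0.382] 0.18195089973458622
[ 0.405 -0.291] 0.02547861335752022
[ 0.45 -0.2 ] 0.026546445159760346
[ 0.45 -0.2 ] 0.026546445159760346
[ 0.44375 -0.08325] 0.03939780592649966
[0.4375 0.0335] 1.281398979947019
[0.43125 0.15025] 0.051034152352923856
[0.425 0.267] 0.05058676219690539
(array([ 319.8, -250.5,  -18.7]), np.float64(0.236))
```

move_arm:
  moves: "0 0 -40 0; 0 0 -80 0; 20 -15 -90 0; 60 -45 -90 0.05; 320 -250 -90 0.236; 320 -250 -90 0.236; 320 -250 -90 0.236; 320 -250 -90 0.236; 320 -250 -90 0.236; 320 -250 -90 0.236"
  grip: 1

```text
clock: 1.53
position: [0.4103, -0.2809, 0.3216]
tool_rot: [3.141, -0.0, 0.21]
force: [1.1, -1.0, 0.3]
grip_width: 0.0854
```

```bash
python3 - <<'E'
from h import *
print(bot.observe()['position'],bot.observe()['tool_rot'],plan(.425,.267,.20,12))
E
```

```text
[ 0.4102798  -0.28085479  0.32158682] [ 3.14103687e+00 -3.60963821e-04  2.09691882e-01] (array([ 128.4, -532.9,  121.3]), np.float64(0.0))
```

move_arm:
  moves: "128 -533 60 0; 128 -533 60 0; 128 -533 60 0; 128 -533 60 0; 128 -533 60 0; 128 -533 90 0; 128 -533 90 0; 128 -533 100 0; 128 -533 110 0; 128 -533 120 0"

```text
clock: 2.37
position: [0.4203, 0.1282, 0.2485]
tool_rot: [-3.141, -0.002, 0.21]
force: [2.4, 0.5, -0.6]
grip_width: 0.0856
```

```bash
python3 - <<'E'
from h import *
print(bot.observe()['position'],bot.observe()['tool_rot'],plan(.425,.267,.18,12))
E
```

```text
[0.42031314 0.12817828 0.24845882] [-3.14146082e+00 -1.66919277e-03  2.09518254e-01] (array([  33.3, -134.8,   68.5]), np.float64(0.0))
```

move_arm:
  moves: "30 -120 70 0; 30 -120 70 0; 30 -120 70 0; 30 -120 70 0; 30 -120 70 0; 30 -120 70 0; 30 -120 70 0; 30 -120 70 0; 30 -120 70 0; 30 -120 70 0"

```text
clock: 3.2
position: [0.4252, 0.2491, 0.1788]
tool_rot: [3.142, -0.001, 0.209]
force: [-0.5, 0.1, -0.2]
grip_width: 0.0852
```

```bash
cat >> h.py <<'E'
def hub(p,c,zlo=.035,zhi=.056,rad=.032):
    Q=pts(p);q=Q[(np.hypot(Q[...,0]-c[0],Q[...,1]-c[1])<rad)&(Q[...,2]>zlo)&(Q[...,2]<zhi)]
    # rigid square fit to top-face points
    zt=np.percentile(q[:,2],90);q=q[q[:,2]>zt-.005]
    m=cv2.minAreaRect((q[:,:2]*1000).astype(np.float32));return np.array(m[0])/1000,m[1],m[2],zt,len(q)
E
python3 - <<'E'
from h import *
p=bot.grab_frame('wrist');save(p,'w1');o=bot.observe()
print(o['clock'],o['position'],o['tool_rot'],o['force'],p['eye'],p['attitude'])
print(hub(p,(.425,.267)),hub(p,(.572,.257)))
print([(d['at'],d['conf'],onplane(p,d['at'],.03)) for d in bot.pinpoint(p,'broken_gear_hub')])
E
```

```text
3.25 [0.42513744 0.24915965 0.1787253 ] [ 3.14155635e+00 -7.56584390e-04  2.08684584e-01] [ 0.59579755 -0.61158779 -1.01552114] [0.49030417 0.26393662 0.32061697] [-2.62979716e-01 -9.23812991e-04 -1.36200771e+00]
(array([0.42679602, 0.26796973]), (32.29338073730469, 31.836593627929688), 11.618797302246094, np.float64(0.04595561363889285), 1254) (array([0.57326617, 0.25886255]), (32.22496032714844, 30.93577003479004), 62.16401290893555, np.float64(0.04596816733152446), 1054)
[([424.0, 145.0], 0.98, array([0.49701549, 0.18743772, 0.03      ])), ([230.2, 95.7], 0.92, array([0.50137595, 0.33236595, 0.03      ])), ([298.9, 213.1], 0.82, array([0.42760279, 0.26788247, 0.03      ]))]
```

View pics/w1.png

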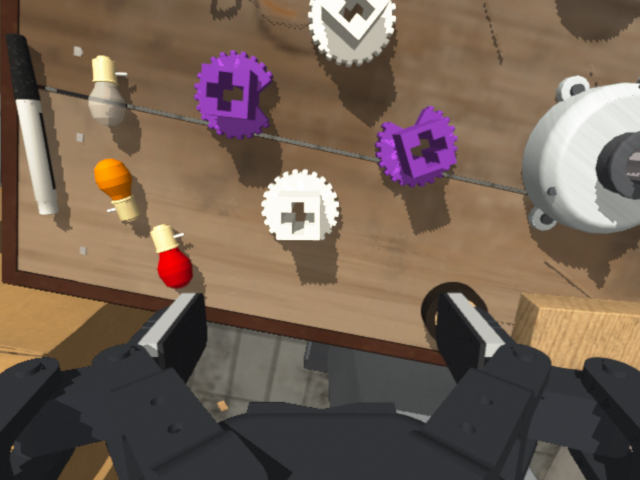

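The picture shows the broken white gear at (300,210). Its hub is square to the jaws, with free room on both sides.

move_arm:
  moves: "5.5 -18 10 0.006; 5.5 -18 40 0.006; 5.5 -18 70 0.006; 5.5 -18 100 0.006; 5.5 -18 125 0.006; 5.5 -18 145 0.006; 5.5 -18 155 0.006; 5.5 -18 160 0.006; 5.5 -18 162 0.006; 5.5 -18 162 0.006"

```text
clock: 4.13
position: [0.4268, 0.2687, 0.0168]
tool_rot: [-3.141, -0.001, 0.204]
force: [-0.0, -1.4, 0.6]
grip_width: 0.0855
```

move_arm:
  moves: "0 0 0 0; 0 0 0 0; 0 0 0 0; 0 0 0 0; 0 0 0 0; 0 0 0 0; 0 0 0 0; 0 0 0 0; 0 0 0 0; 0 0 0 0"
  grip: 0
  grip_force: 60

```text
clock: 4.97
position: [0.4267, 0.2685, 0.0169]
tool_rot: [3.142, -0.001, 0.204]
force: [-1.4, -1.7, 12.1]
grip_width: 0.0312
```

move_arm:
  moves: "0 0 -15 0; 0 0 -50 0; 0 0 -90 0; 0 0 -125 0; -3 30 -150 0; -7 70 -160 0.05; -47 530 -160 0.1; -47 530 -160 0.125; -47 530 -160 0.125; -47 530 -160 0.125"

```text
clock: 5.8
position: [0.4529, 0.0309, 0.1767]
tool_rot: [3.141, -0.001, 0.079]
force: [1.9, 0.0, -0.7]
grip_width: 0.0312
```

move_arm:
  moves: "-35 360 0 0; -35 360 0 0; -35 360 0 0; -35 360 0 0; -35 360 0 0; -35 360 0 0; -35 360 0 0; -35 360 0 0; -35 360 0 0; -35 360 0 0"

```text
clock: 6.63
position: [0.4449, -0.3348, 0.176]
tool_rot: [3.14, 0.001, 0.072]
force: [-2.5, 0.6, -1.8]
grip_width: 0.0311
```

```bash
python3 - <<'E'
from h import *
p=bot.grab_frame('wrist');o=bot.observe()
print(o['clock'],o['position'],o['tool_rot'],o['force'],o['grip_width'],plan(.4885,-.26,.05,4.5))
E
```

```text
6.6833 [ 0.44554368 -0.33152427  0.17591673] [3.14127685e+00 4.97729739e-04 7.42389911e-02] [-0.27952805  1.19555254 -1.79767529] 0.030828673376963676 (array([ 48.2, -68.2, 125.9]), np.float64(-0.004))
```

move_arm:
  moves: "48 -68 0 0; 48 -68 0 0; 48 -68 10 0; 48 -68 50 0; 48 -68 85 0; 48 -68 115 0; 48 -68 135 0; 48 -68 146 0; 48 -68 152 0; 48 -68 154.5 0"

```text
clock: 7.52
position: [0.4893, -0.2566, 0.0217]
tool_rot: [-3.141, 0.0, 0.079]
force: [0.5, -0.5, -0.3]
grip_width: 0.0311
```

```bash
python3 - <<'E'
from h import *
o=bot.observe()
print(o['clock'],o['position'],o['tool_rot'],o['force'],o['grip_width'])
E
```

```text
7.5167 [ 0.48927692 -0.25655704  0.02166316] [-3.14121864e+00  1.66045390e-04  7.94127696e-02] [ 0.49921786 -0.5412649  -0.31510816] 0.031091784008824907
```

Just above the floor. I'll lower the last half millimetre, open, then lift straight up.

move_arm:
  moves: "0 0 0.5 0; 0 0 0.5 0; 0 0 0.5 0; 0 0 0.5 0; 0 0 0.5 0; 0 0 0.5 0; 0 0 0.5 0; 0 0 0.5 0; 0 0 0.5 0; 0 0 0.5 0"
  grip: 1

```text
clock: 8.35
position: [0.4891, -0.2571, 0.0213]
tool_rot: [-3.142, 0.0, 0.079]
force: [0.1, -0.4, -0.1]
grip_width: 0.0855
```

move_arm:
  moves: "0 0 -10 0; 0 0 -30 0; 0 0 -60 0; 0 0 -95 0; 0 0 -130 0; 0 0 -170 0; 0 0 -200 0; 0 0 -200 0; 0 0 -200 0; 0 0 -200 0"

```text
clock: 9.18
position: [0.4888, -0.257, 0.2214]
tool_rot: [3.142, 0.0, 0.079]
force: [-1.2, -1.0, -0.6]
grip_width: 0.0856
```

```bash
python3 - <<'E'
from h import *
o=bot.observe();p=bot.grab_frame('wrist');w=bot.grab_frame('top');save(p,'w2')
print(o['position'],o['grip_width'],hub(p,(.489,-.257)),hub(w,(.489,-.257)))
Q=pts(w)
# motor direction from the depth picture
dx=Q[...,0]-.5105;dy=Q[...,1]-.045;r=np.hypot(dx,dy)
m=(r>.07)&(r<.115)&(Q[...,2]>.015)&(Q[...,2]<.06)&(w['frame'].max(2)<120)&(dx>.02)
print(m.sum(),np.degrees(np.arctan2(dy[m].mean(),dx[m].mean())),np.argwhere(m).mean(0))
print(plan(.5732,.2589,.2,62.1))
E
```

```text
[ 0.48876514 -0.25700613  0.22138954] 0.08560317941786721 (array([ 0.48908832, -0.25602322]), (32.1545295715332, 31.918495178222656), 5.219239711761475, np.float64(0.049983696959948996), 978) (array([ 0.48713553, -0.2564935 ]), (31.889671325683594, 32.61283493041992), 5.51220178604126, np.float64(0.05117146327712652), 71)
268 -24.658750609361153 [206.14179104 345.10820896]
(array([ 125. , -507.5,   20.7]), np.float64(-1.005))
```

View pics/w2.png

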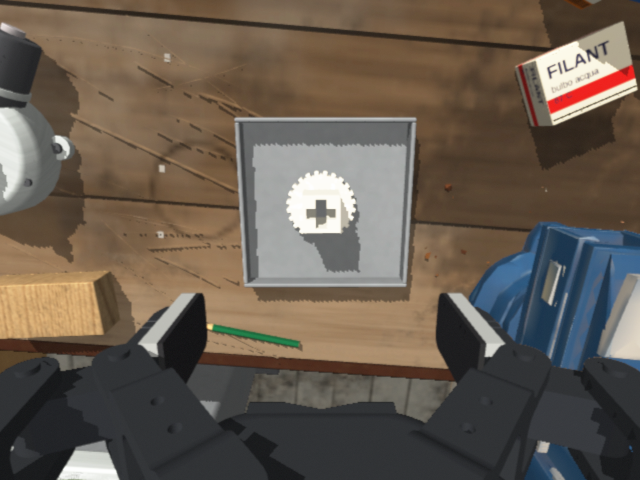

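The picture shows the broken gear lying flat in the tray at (322,205), released. Next I'll go over the gearbox to measure the shaft on the way.

move_arm:
  moves: "-25 -305 0 0; -25 -305 0 0; -25 -305 0 0; -25 -305 0 0; -25 -305 0 0; -25 -305 0 0; -25 -305 0 0; -25 -305 0 0; -25 -305 0 0; -25 -305 0 0"

```text
clock: 10.12
position: [0.4397, 0.0456, 0.2207]
tool_rot: [-3.141, 0.001, 0.081]
force: [-0.2, -0.2, -0.9]
grip_width: 0.0856
```

```bash
python3 - <<'E'
from h import *
np.set_printoptions(precision=4,suppress=True)
p=bot.grab_frame('wrist');o=bot.observe();Q=pts(p);f=p['frame']
print(o['position'],[(d['at'],d['conf'],onplane(p,d['at'],.094)) for d in bot.pinpoint(p,'shaft_tip')])
near=np.hypot(Q[...,0]-.511,Q[...,1]-.045)
tip=(near<.02)&(Q[...,2]>.087);fin=(near<.02)&(Q[...,2]>.074)&(Q[...,2]<.086);col=(near<.035)&(Q[...,2]>.054)&(Q[...,2]<.062);dr=(near<.07)&(Q[...,2]>.036)&(Q[...,2]<.044)
for n,m in(('tip',tip),('fin',fin),('col',col),('drum',dr)):
    q=Q[m];print(n,len(q),q.mean(0),cv2.minEnclosingCircle((q[:,:2]*1000).astype(np.float32)))
c=Q[tip][:,:2].mean(0);q=Q[fin];d=q[:,:2]-c;r=np.hypot(*d.T);a=np.degrees(np.arctan2(d[:,1],d[:,0]));k=r>.006
print('fin phase',np.degrees(np.angle(np.mean(np.exp(4j*np.radians(a[k])))))/4,np.histogram(a[k],36,(-180,180))[0])
v,u=np.argwhere(tip).mean(0).astype(int);print(u,v)
w=60;y0=max(0,v-w);x0=max(0,min(u-w,640-2*w))
np.save('fin.npy',q)
cv2.imwrite('pics/c2.png',cv2.resize(f[y0:y0+2*w,x0:x0+2*w,::-1],(600,600),interpolation=cv2.INTER_CUBIC))
mo=(near>.065)&(near<.112)&(Q[...,2]>.01)&(f.max(2)<110)
dd=Q[mo][:,:2]-c;print('motor',len(dd),np.degrees(np.arctan2(*dd.mean(0)[::-1])))
print(plan(.5732,.2589,.2,62.1))
E
```

```text
[0.44   0.0446 0.2207] [([330.2, 118.2], 0.94, array([0.5151, 0.0465, 0.094 ]))]
tip 1369 [0.5074 0.0511 0.3291] ((512.15673828125, 46.06529998779297), 8.420722007751465)
fin 291 [0.5146 0.0436 0.0803] ((514.8677368164062, 43.28999710083008), 10.714537620544434)
col 2213 [0.5152 0.0435 0.057 ] ((514.7454833984375, 43.411502838134766), 23.924184799194336)
drum 10672 [0.5205 0.0419 0.0392] ((523.6148071289062, 44.343894958496094), 59.68494415283203)
fin phase 3.4425904236957034 [ 0  0  0  0  0  0  3  2  5 20 47 21  0 19 38 13 20 26 21  7  0  0  0  0
  0  0  0  0  0  0  0  0  0  0  0  0]
326 220
motor 39525 -176.61855219671386
(array([ 149.5, -203.7,   20.6]), np.float64(-1.006))
```

View pics/c2.png

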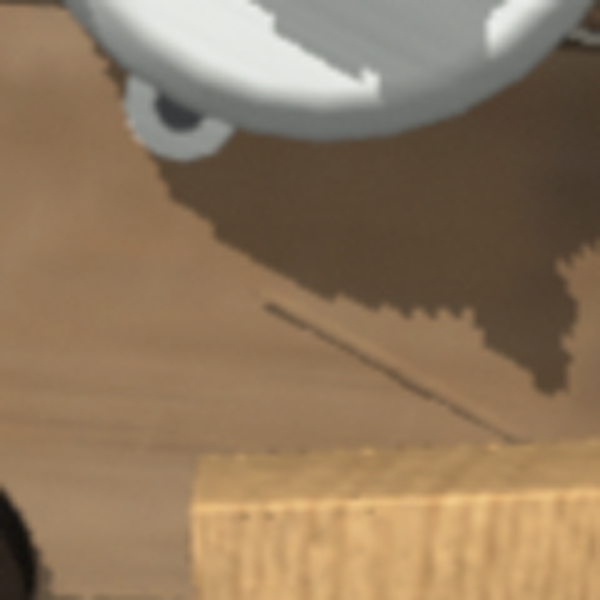

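The crop missed: zero-range pixels polluted the tip mask. I'll redo it at the true tip pixel (330,118), with the centre from the collar circle, (0.5148, 0.0434).

```bash
python3 - <<'E'
from h import *
np.set_printoptions(precision=4,suppress=True)
p=bot.grab_frame('wrist');Q=pts(p);f=p['frame']
c=np.array([.5148,.0434]);near=np.hypot(Q[...,0]-c[0],Q[...,1]-c[1])
tip=(near<.012)&(Q[...,2]>.088)&(Q[...,2]<.1);print('tip',Q[tip].mean(0),tip.sum())
col=(near<.03)&(Q[...,2]>.055)&(Q[...,2]<.0605);print('col',cv2.minEnclosingCircle((Q[col][:,:2]*1000).astype(np.float32)))
q=Q[(near<.0125)&(Q[...,2]>.077)&(Q[...,2]<.086)];d=(q[:,:2]-c)
a=np.arctan2(d[:,1],d[:,0]);k=np.hypot(*d.T)>.007
print('fin phase',np.degrees(np.angle(np.mean(np.exp(4j*a[k]))))/4,np.histogram(np.degrees(a[k]),36,(-180,180))[0],np.histogram(d[:,0],5),)
mo=(near>.066)&(near<.112)&(Q[...,2]>.02)&(Q[...,2]<.06)&(f.max(2)<110)&(Q[...,0]>.53)
dd=Q[mo][:,:2]-c;print('motor',len(dd),np.degrees(np.arctan2(*dd.mean(0)[::-1])))
cv2.imwrite('pics/c3.png',cv2.resize(f[60:180,270:390,::-1],(600,600),interpolation=cv2.INTER_CUBIC))
E
```

```text
tip [0.5147 0.0435 0.0913] 160
col ((514.7528686523438, 43.45262145996094), 23.91456413269043)
fin phase -22.740603976195054 [ 0  0  0  0  5 11 11 11  8  0  0  0  0  2 11 10 13  8  0  0  0  0  4 11
 11 13  9  0  0  0  0  5 11 10 12  7] (array([45, 77, 52, 69, 47]), array([-0.0104, -0.0062, -0.0021,  0.0021,  0.0062,  0.0103]))
motor 2201 -24.390307003678437
```

View pics/c3.png

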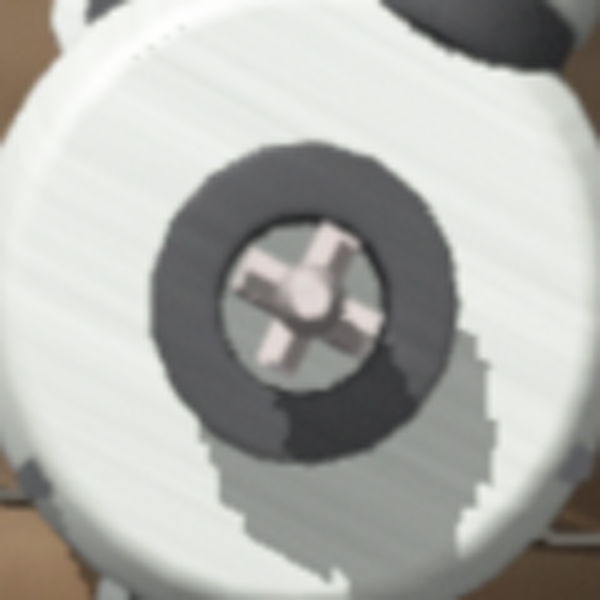

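The crop shows the cross fins centred in the collar, at about −23° in world yaw. The shaft is at (0.5148, 0.0434). Now to the sound gear.

move_arm:
  moves: "40 -55 0 -0.1; 149 -204 10 -0.22; 149 -204 20 -0.34; 149 -204 20 -0.46; 149 -204 30 -0.58; 149 -204 40 -0.7; 149 -204 50 -0.8; 149 -204 50 -0.9; 149 -204 50 -1.006; 149 -204 50 -1.006"

```text
clock: 11.1
position: [0.573, 0.2588, 0.1702]
tool_rot: [-3.14, 0.001, 1.089]
force: [-0.3, -0.3, -0.1]
grip_width: 0.0853
```

```bash
python3 - <<'E'
from h import *
p=bot.grab_frame('wrist');o=bot.observe()
h=hub(p,(.5732,.2589));print(o['position'],o['tool_rot'],h,plan(*h[0],.016,h[2] if h[2]>45 else h[2]+90))
E
```

```text
[0.57308666 0.25880374 0.17061533] [-3.14072260e+00  7.82538829e-04  1.08158759e+00] (array([0.57445557, 0.25845184]), (32.33995056152344, 31.768815994262695), 61.944664001464844, np.float64(0.04602591652030873), 1315) (array([  0.5,   1.5, 154.6]), np.float64(0.0))
```

move_arm:
  moves: "0.5 1.5 30 0; 0.5 1.5 65 0; 0.5 1.5 95 0; 0.5 1.5 120 0; 0.5 1.5 138 0; 0.5 1.5 148 0; 0.5 1.5 152 0; 0.5 1.5 153 0; 0.5 1.5 153 0; 0.5 1.5 153 0"

```text
clock: 11.98
position: [0.5749, 0.26, 0.0195]
tool_rot: [3.141, -0.001, 1.084]
force: [-0.6, -0.4, -0.3]
grip_width: 0.0855
```

move_arm:
  moves: "0 0 0 0; 0 0 0 0; 0 0 0 0; 0 0 0 0; 0 0 0 0; 0 0 0 0; 0 0 0 0; 0 0 0 0; 0 0 0 0; 0 0 0 0"
  grip: 0
  grip_force: 80

```text
clock: 12.82
position: [0.5746, 0.2599, 0.0187]
tool_rot: [3.141, -0.0, 1.085]
force: [-0.1, -0.7, 6.5]
grip_width: 0.0307
```

move_arm:
  moves: "0 0 -10 0; 0 0 -40 0; 0 0 -80 0; 0 0 -115 0; 0 0 -145 0; 0 0 -155 0; 0 0 -155 0; 0 0 -155 0; 0 0 -155 0; 0 0 -155 0"

```text
clock: 13.65
position: [0.5736, 0.2594, 0.1717]
tool_rot: [-3.14, 0.002, 1.085]
force: [1.2, -0.8, -1.4]
grip_width: 0.0307
```

```bash
python3 - <<'E'
from h import *
p=bot.grab_frame('wrist');o=bot.observe();x,y,_=o['position'];h=hub(p,(x,y),.15,.22)
print(o['position'],o['tool_rot'],o['grip_width'],o['force'],h)
print(plan(.5148,.0434,.14,66.5))
E
```

```text
[0.57370417 0.25953667 0.17186479] [-3.14016863e+00  1.65203574e-03  1.08494326e+00] 0.030749047743594025 [ 0.35142486  0.58171568 -1.3781396 ] (array([0.57498047, 0.26203461]), (25.65184211730957, 61.92634963989258), 62.31339645385742, np.float64(0.20903434346082658), 3191)
(array([-218.6,   48.9,   32.2]), np.float64(-0.076))
```

move_arm:
  moves: "-30 7 0 0; -70 16 5 -0.02; -110 25 10 -0.04; -145 33 15 -0.06; -175 39 20 -0.076; -198 44 22 -0.076; -212 47 24 -0.076; -218 49 25 -0.076; -218 49 25 -0.076; -218 49 25 -0.076"

```text
clock: 14.53
position: [0.516, 0.045, 0.1482]
tool_rot: [-3.141, -0.001, 1.161]
force: [1.2, 0.7, -0.6]
grip_width: 0.031
```

```bash
python3 - <<'E'
from h import *
p=bot.grab_frame('wrist');o=bot.observe();Q=pts(p);f=p['frame'].astype(int);t=o['position']
zt=t[2]-.0187+.046
near=np.hypot(Q[...,0]-t[0],Q[...,1]-t[1])<.04
w=(f.min(2)>90)&(f.max(2)-f.min(2)<50)&near&(abs(Q[...,2]-zt)<.006)
M=R.from_euler('xyz',o['tool_rot']).as_matrix();q=(Q[w]-t)@M*1000
print(t,o['tool_rot'],o['force'],w.sum(),q.min(0),q.max(0),np.percentile(q[:,0],[1,99]),np.percentile(q[:,2],[5,50,95]))
s=(abs(q[:,1])<11);print(np.percentile(q[s,0],[.5,99.5]),cv2.minAreaRect(q[s][:,:2].astype(np.float32)))
rim=near&(abs(Q[...,2]-(t[2]-.0187+.012))<.004)&(f.min(2)>60)
r=(Q[rim]-t)@M*1000;print(rim.sum(),cv2.minEnclosingCircle(r[:,:2].astype(np.float32)))
print(plan(.5148,.0434,.14,66.5));save(p,'w4')
E
```

```text
[0.51602999 0.04550311 0.14825873] [-3.14133001e+00 -7.85988932e-04  1.16191833e+00] [ 0.28663265 -0.00389551 -1.67741156] 6610 [-18.0306519  -23.28798667 -33.26697701] [ 15.3385919   24.3602721  -21.29262239] [-17.11818418  14.84435854] [-27.73752758 -26.24553205 -22.54331614]
[-17.42130487  14.93410877] ((-1.3934497833251953, 0.007737159729003906), (33.27561950683594, 21.982587814331055), 0.011315599083900452)
5033 ((2.1573173999786377, 0.5800027847290039), 31.59457015991211)
(array([-2.4, -0.3,  8.3]), np.float64(0.001))
```

View pics/w4.png

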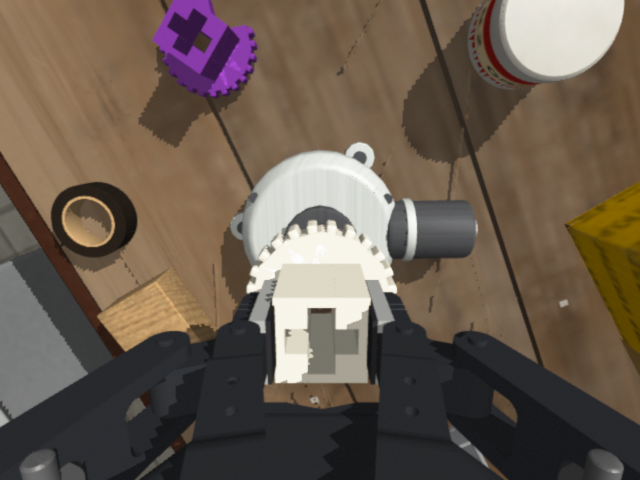

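The picture shows the gear held square between the pads at (320,330), about 1.3 mm behind the TCP in tool x. It is over the shaft with its slots parallel to the motor axis.

move_arm:
  moves: "-1.1 -0.3 5 0; -1.1 -0.3 15 0; -1.1 -0.3 24 0; -1.1 -0.3 30 0; -1.1 -0.3 34 0; -1.1 -0.3 37 0; -1.1 -0.3 39 0; -1.1 -0.3 41 0; -1.1 -0.3 42 0; -1.1 -0.3 42 0"

```text
clock: 15.42
position: [0.515, 0.0432, 0.1063]
tool_rot: [3.142, 0.0, 1.161]
force: [0.3, -0.4, -1.3]
grip_width: 0.0306
```

move_arm:
  moves: "0 0 2 0; 0 0 4 0; 0 0 6 0; 0 0 8 0; 0 0 10 0; 0 0 12 0; 0 0 12 0; 0 0 12 0; 0 0 12 0; 0 0 12 0"

```text
clock: 16.25
position: [0.5151, 0.0433, 0.0944]
tool_rot: [3.142, -0.0, 1.161]
force: [0.3, -0.1, -1.3]
grip_width: 0.0308
```

```bash
python3 - <<'E'
from h import *
o=bot.observe();print(o['position'],o['tool_rot'],o['force'],o['moment'],o['grip_width'],plan(.5153,.0447,.0667,66.5))
E
```

```text
[0.51507506 0.04330649 0.09437775] [ 3.14152527e+00 -6.35808136e-05  1.16076666e+00] [ 0.31027606 -0.14311497 -1.31589293] [ 0.00538421 -0.00034097  0.00366304] 0.030832366571898313 (array([ 1.4, -0.4, 27.7]), np.float64(0.0))
```

move_arm:
  moves: "1 0 1 0; 1 0 4 0; 1 0 8 0; 1 0 12 0; 1 0 15 0; 1 0 17 0; 1 0 19 0; 1 0 21 0; 1 0 22 0; 1 0 22 0"

```text
clock: 17.08
position: [0.5153, 0.0442, 0.0722]
tool_rot: [-3.141, 0.0, 1.161]
force: [-3.5, -0.3, 3.9]
grip_width: 0.0307
```

```bash
python3 - <<'E'
from h import *
o=bot.observe();print(o['position'],o['tool_rot'],o['force'],o['moment'],o['grip_width'])
E
```

```text
[0.51527541 0.04423341 0.0721941 ] [-3.14131958e+00  1.96386515e-04  1.16085116e+00] [-3.48898484 -0.27355774  3.85487129] [0.01962168 0.84139954 0.00189967] 0.030746418947703327
```

move_arm:
  moves: "-0.2 -0.5 1 0; -0.2 -0.5 2 0; -0.2 -0.5 3 0; -0.2 -0.5 4 0; -0.2 -0.5 5 0; -0.2 -0.5 5.5 0; -0.2 -0.5 6 0; -0.2 -0.5 6 0; -0.2 -0.5 6 0; -0.2 -0.5 6 0"

```text
clock: 17.92
position: [0.5152, 0.0443, 0.0667]
tool_rot: [3.141, -0.0, 1.161]
force: [-1.9, 0.8, 11.7]
grip_width: 0.0309
```

```bash
python3 - <<'E'
from h import *
o=bot.observe();print(o['position'],o['tool_rot'],o['force'],o['moment'],o['grip_width'])
E
```

```text
[0.51522793 0.04425221 0.06669142] [ 3.14082778e+00 -2.71746590e-04  1.16072760e+00] [-1.93591935  0.75927987 11.72020287] [-0.20920305  0.67484936 -0.01018728] 0.030884077328871783
```

move_arm:
  moves: "0 0 0.5 0; 0 0 1 0; 0 0 1.5 0; 0 0 1.5 0; 0 0 1.5 0; 0 0 1.5 0; 0 0 1.5 0; 0 0 1.5 0; 0 0 1.5 0; 0 0 1.5 0"

```text
clock: 18.75
position: [0.5154, 0.0444, 0.0664]
tool_rot: [3.14, 0.0, 1.161]
force: [-11.8, -2.2, 43.6]
grip_width: 0.0307
```

```bash
python3 - <<'E'
from h import *
o=bot.observe();print(o['position'],o['tool_rot'],o['force'],o['moment'],o['grip_width'])
E
```

```text
[0.5154039  0.04439703 0.06642675] [3.13974430e+00 2.46697491e-07 1.16074482e+00] [-11.80079875  -2.16346796  43.60015993] [-0.49943856  3.00495514  0.01902598] 0.030723929401703202
```

Hard stop reached. I'll ease back to a moderate push and check with the camera.

move_arm:
  moves: "0 -0.3 -0.7 0; 0 -0.3 -0.7 0; 0 -0.3 -0.7 0; 0 -0.3 -0.7 0; 0 -0.3 -0.7 0; 0 -0.3 -0.7 0; 0 -0.3 -0.7 0; 0 -0.3 -0.7 0; 0 -0.3 -0.7 0; 0 -0.3 -0.7 0"

```text
clock: 19.58
position: [0.5153, 0.0443, 0.0666]
tool_rot: [3.14, -0.0, 1.161]
force: [-5.3, -1.5, 27.8]
grip_width: 0.0306
```

```bash
python3 - <<'E'
from h import *
p=bot.grab_frame('wrist');s=bot.grab_frame('scene');g=bot.grab_frame('top');o=bot.observe()
print(o['clock'],o['position'],o['force'],o['grip_width'])
for n,q in(('w',p),('t',g)):
    Q=pts(q);f=q['frame'].astype(int);r=np.hypot(Q[...,0]-.5148,Q[...,1]-.0434)
    wh=(f.min(2)>90)&(f.max(2)-f.min(2)<50)
    for a,b,l,u in((0,.014,.085,.1),(.022,.03,.05,.07)):
        m=wh&(r>a)&(r<b)&(Q[...,2]>l)&(Q[...,2]<u);print(n,a,m.sum(),np.percentile(Q[m][:,2],[10,50,90]) if m.any() else 0)
print(hub(g,(.489,-.257)))
im=s['frame'][:,:,::-1];cv2.imwrite('pics/c5.png',cv2.resize(im[140:310,230:470],(800,567),interpolation=cv2.INTER_CUBIC))
E
```

```text
19.7333 [0.51526663 0.0443156  0.06656397] [-6.30853624 -2.07138943 27.48114865] 0.03098462968882356
w 0 3361 [0.08754017 0.09264859 0.09365445]
w 0.022 3299 [0.05752762 0.05893044 0.05980612]
t 0 0 0
t 0.022 0 0
(array([ 0.48695795, -0.25690286]), (31.428068161010742, 33.09935760498047), 2.564225196838379, np.float64(0.05103162803285923), 128)
```

View pics/c5.png

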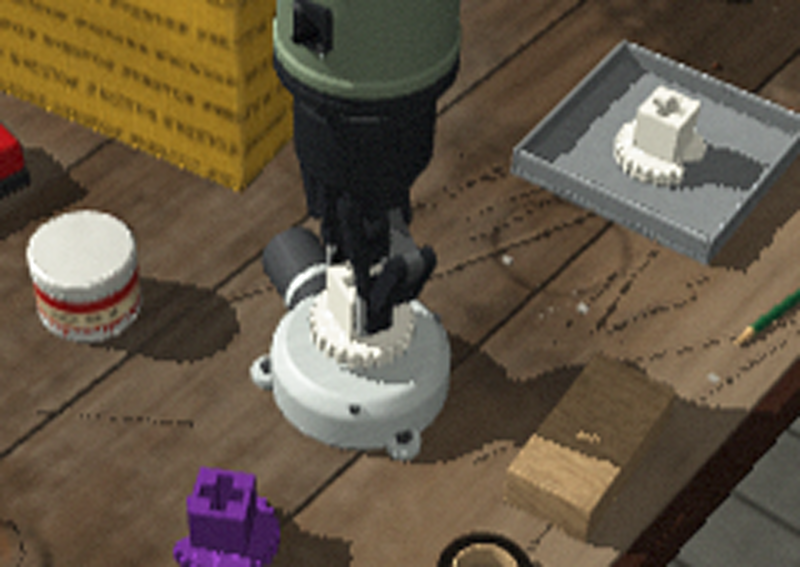

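The picture shows the broken gear lying flat in the tray at (660,140). The sound gear is fully down on the drum at (360,310), still gripped. Depth puts the hub top at about 93 mm and the rim top at about 59–60 mm, as expected at the stop.

```bash
python3 -c "
from workcell import bot
bot.job_done();o=bot.observe();print(o['clock'],o['position'],o['force'],o['grip_width'])"
```

```text
the job is handed in; nothing more can be done
the job is handed in; nothing more can be done
```

Both parts of the job are done and handed in at about 19.7 s on the robot's clock, within the 53 s limit.

- **Broken gear:** it lies flat near the tray's centre and has been let go. Its hub top measures about 50 mm above the table, which matches the 4 mm floor plus the 46 mm hub.
- **Sound gear:** it was turned about 4.5° to line up with the fins and slid down without jamming. It is still gripped, with the collar pressed to its stop.

**Last checks:**
- **Height:** the wrist camera put the hub top at about 93 mm and the rim top at about 59 mm. At home they should be 94 and 60 mm, so this agrees within the 2 mm calibration.
- **Stop:** a further 1.5 mm of commanded push moved the gear only 0.3 mm and raised the force by about 32 N, so the collar was at its stop.
- **Force:** that test push peaked at about 44 N at the wrist, through the held gear. I then eased back to about 27 N, with 6 N or so sideways from the gear leaning on the fins.

**Not confirmed:**
- The top camera could not see the seated gear because the hand was in the way, so the height rests on the wrist camera and the arm position.
- I could not read the state after handing in.

The bystanders I could see in the last picture had not moved. I did not check the bulbs again at the end.

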